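# Shift the sharpener to the honing gear and start it

### The job

Put the carving-tool sharpener into its honing gear: pull the black sprung selector knob up clear of its notch, turn it past the blue mark and let it snap fully down into the gear notch hidden somewhat beyond that mark: feel for the notch gently and never force the knob against it. Then press the green start button right down and let it go. Leave the things lying around where they are.

Things in the scene. Friction and masses are not known exactly. Their poses are not given: they have to be found in the camera images.
- machine: Green sharpening machine, fixed. Housing 200 (x) x 280 (y) mm, flat top 115 mm above the table; origin on the table under its centre. Brown leather wheel at its -y end, grey stone wheel at its +y end, each 156 mm across, 168 mm above the table at most; they do not turn. On the top: the selector, its axis vertical, 30 mm towards -x and 55 mm towards -y of the centre, and the start button.
- selector_grip (a point): Centre of the selector's black grip bar, on its axis, 40 mm above the housing's top when seated. Bar 54 mm long (own x), 14 mm thick (own y), 40 mm high (20 mm above and below this point); white stripe on its pointer end (own -x). Below it a black skirt 66 mm across, upper face 24 mm below this point, and an aluminium collar 76 mm across that hides the notches.
- pointer (a point): Top of the pointer end of the grip bar (white stripe), 27 mm out from the knob's axis and 16 mm above the bar's centre.
- selector_lift (a joint): How far the knob is pulled up, m. 0: seated in a notch. A spring presses it down with about 5.5 N when seated, 9.5 N at the upper stop, 0.014. Its index pin clears the notches above 0.008; let go between notches, the knob rests on the land at about 0.008 and is not seated.
- selector (a joint): Turn of the knob, rad, anticlockwise from above. 0: start notch, pointer to the machine's own -x (within 0.03). One more notch on each side, hidden, at an unknown angle between 0.87 and 1.33 (and between -0.87 and -1.33), which is 0.1 to 0.56 rad beyond the colour mark of that side; the pin has 0.038 rad of play each way in it. Stops at -1.45 and 1.45. Light friction, no spring on the turn.
- index_pin: Brass index pin, 8 mm square, 8.5 mm high, fixed under the skirt 26 mm out from the knob's axis on the pointer side; origin at its centre. It drops into the notches (8 mm deep); it must not be forced against the notch walls or the land with 25 N or more.
- mark_blue: Blue disc, 18 mm across, flat on the housing's top, 50 mm from the knob's axis: the honing gear. It lies 44 degrees to one side of the start direction; blue and yellow may be either way round. Origin on its underside.
- mark_yellow: Yellow disc, 18 mm across, likewise, on the other side: the grinding gear, not wanted.
- start_top (a point): Centre of the top face of the green start button, 30 mm across, on a black base on the housing's top; it moves down with the button.
- start (a joint): Travel of the start button, m: 0 released, 0.006 fully down, which takes 5 N; it springs back.
- tin_center (a point): Loose copper-coloured tin, 44 mm across, 30 mm high, on the far part of the housing's top; point at its centre.
- blank_center (a point): Loose pale wood blank, 100 x 60 x 30 mm, on the table on the robot's side of the machine; point at its centre.
- gouge_center (a point): Loose carving gouge with a wooden handle, 180 mm long along its x, 20 mm wide, on the table; point at the middle of its handle.
- pencils_center (a point): Loose dark pot with pencils, 68 mm across, 144 mm high with the pencils, on the table beyond the machine; point on its axis, 48 mm up.

How it is judged:
By the outcome, as a careful person would: the job done as asked, in the order asked, and still so for the second after the job is handed in, with the robot touching nothing.
It also fails if it takes over 58 s, if anything falls off the work surface, if the arm or the gripper's body presses on something with over 40 N, if the wrist force passes 120 N, or if a joint passes its speed limit or range.

### The arm

A 6-joint arm with a two-finger parallel gripper is mounted at the origin on the work surface. World frame = base frame: x ahead of the robot, y to its left, z up, the work surface at z = 0. Lengths are in m, angles in degrees, forces in N, time in s.
With the tool pointing down it reaches from about 0.35 to 0.875 m from the base axis. Payload 4.2 kg.
Tool frame: the origin (TCP) lies midway between the tips of the shut fingers; the grasp point (between the pads) lies 19 mm behind it; z points along the fingers, x is the direction in which the jaws open and shut, and the axes are right-handed (so a half turn about z gives the same grasp; the last joint's range is limited). The gripper opens to 87 mm and grips with 3 to 60 N. Pads are 19 mm wide; open, the fingers measure 117 mm over their backs; the gripper's body (75 mm by 190 mm) begins 51 mm behind the grasp point.
Start: joints at [84.431, 22.042, 0.453, 0, -68.411, -14.817], TCP at [0.218, 0.586, 0.223] pointing down, gripper open.
Joint ranges: [-179.83, 179.83], [-69.29, 118.12], [-61.27, 80.66], [-181.25, 117.63], [-171.15, -9.14], [-177.46, 177.46]. Speed limits (degrees/s): [159.86, 159.86, 180, 180, 180, 180].

### API

Orientations are given as a 3x3 rotation matrix whose columns are the frame's x, y, z axes.
In Python, from station import sense, capture, finish_job, find_in gives the robot as it stands.
- The arm moves only by the shell command python3 -m creep 'ROWS'. ROWS is JSON, a list of rows, each a list of 7 numbers: the shift along the tool's x, y, z in mm, then the turn, a rotation vector about the tool's x, y, z in degrees, then the opening, from 0 (shut) to 1 (fully open). A call has exactly 10 rows; each row shifts and turns the commanded pose from where the row before left it, along the tool's axes as they then stand; what a row does not reach is not made up. A row lasts 1/8 s, in which the tool goes at most 62.5 mm and 10.7 degrees, less where a joint would pass 70% of its speed; a pose out of reach is approached as far as the arm can. A call with a gripper value outside its range is refused whole. The fingers move at their own pace and stop on an object; the grip force is fixed at half the most. Time passes only in rows, so rows that do not move let the fingers close, or fill a call up. It gives the time, the measured TCP pose, the force and the opening at its end, in the units of the state.
- sense(): the state, without advancing time (a new reading comes with each control period).
- capture(name): name is "scene" or "top" or "wrist"; returns a dict with "color" (480x640x3 uint8, blue, green, red), "vertical_fov" (degrees; the focal length in pixels is half the picture's height over the tangent of half this angle, whatever the lens; pixels are square), "cx", "cy" (the principal point, pixels), "R" (3x3) and "t" (3): a world point X has camera coordinates R X + t. Camera axes: x right, y down, z forward; pixel columns grow to the right and rows downward; lengths in m; the calibration is good to about 2 mm. A picture is of the moment at which its call begins. There is no depth.
- finish_job(): hands the job in, once; it reports no verdict.
Trained networks look in the newest picture that a camera, given by its name, has taken for a name from the list of things; names that differ only in an ending like _2 or _b are one class to them, and where a whole thing is asked for, a point or a joint stands for the part that bears it (a point fixed in the world has none). Each returns a list of dicts, best first, with "p" (0 to 1); they miss things now and then, are a little off and sometimes report something else, mostly with a low value. They report only what shows in the picture. A call takes as long as a camera call.
- find_in(camera, name): "xy" ([column, row] in pixels, amid what is visible of it).
The state is a dict: "time_s": time; "joints": joint angles; "joint_velocities": joint speeds; "effort": joint torques, N m; "tcp_pos": TCP position; "ee_rot": TCP orientation; "wrist_force": force on the tool from outside, world axes, zero at the start; "moment": the same for the moment, N m; "gripper_width": opening from 0.0 (shut) to 1.0 (fully open).
Only numpy, scipy, OpenCV 4.12 (cv2) and the standard library are available. Lean on these libraries where they do the work, as an engineer would, in place of code of your own. Each camera call takes 0.05 s, during which the arm holds its last target. There are 200 camera calls.

## Working session

There is one attempt and no reset: what is moved stays moved. The work goes in short steps, Python scripts to look and compute and a shell command to move; the robot and the scene stay as the last step left them, time stands still between calls to the robot, and variables do not carry over. Pictures are saved under pics/ and viewed, about 8 in all and at most 12, crops included, and the job is handed in when it is done.

```bash
ls; mkdir -p pics
cat > h.py <<'E'
import numpy as np, cv2
from station import sense, capture, find_in
np.set_printoptions(precision=4,suppress=True)
def ray(c,uv):
    f=240/np.tan(np.radians(c["vertical_fov"])/2)
    R=np.array(c["R"]);t=np.array(c["t"])
    d=R.T@np.array([(uv[0]-c["cx"])/f,(uv[1]-c["cy"])/f,1]);o=-R.T@t
    return o,d
def atz(c,uv,z):
    o,d=ray(c,uv);return o+d*(z-o[2])/d[2]
def proj(c,X):
    f=240/np.tan(np.radians(c["vertical_fov"])/2)
    p=np.array(c["R"])@np.array(X)+np.array(c["t"]);return p[:2]/p[2]*f+[c["cx"],c["cy"]]
E
python3 - <<'E'
from h import *
Z=dict(machine=.1,selector_grip=.155,pointer=.171,mark_blue=.116,mark_yellow=.116,start_top=.13,tin_center=.13,blank_center=.015,gouge_center=.01,pencils_center=.048)
for cam in ["top","scene"]:
    c=capture(cam);cv2.imwrite(f"pics/{cam}1.png",c["color"])
    print(cam,ray(c,(320,240)))
    for n,z in Z.items():
        for r in find_in(cam,n)[:2]: print(n,np.round(r["xy"],1),round(r["p"],2),atz(c,r["xy"],z))
s=sense();print(s)
E
```

```text
pics
top (array([ 0.4869, -0.0424,  0.7729]), array([ 0.1432,  0.0206, -0.9895]))
machine [256.8 258.9] 0.82 [0.5577 0.0683 0.1   ]
selector_grip [286. 296.] 0.62 [0.4996 0.019  0.155 ]
pointer [286.1 296.8] 0.61 [0.4982 0.0173 0.171 ]
mark_blue [301.2 325.2] 0.47 [0.4578 0.0012 0.116 ]
start_top [202.3 266. ] 0.59 [0.5461 0.1428 0.13  ]
tin_center [324.4 235.1] 0.89 [ 0.587  -0.0356  0.13  ]
tin_center [287.8 294.7] 0.34 [0.5019 0.0188 0.13  ]
blank_center [167.6 350.6] 0.87 [0.4162 0.2321 0.015 ]
gouge_center [297.  394.8] 0.89 [0.3403 0.0169 0.01  ]
pencils_center [355.2 173.4] 0.85 [ 0.703  -0.0887  0.048 ]
pencils_center [300.4 325.3] 0.42 [0.4547 0.007  0.048 ]
scene (array([0.9556, 0.2768, 0.5411]), array([-0.6028, -0.475 , -0.6415]))
machine [396.2 315. ] 0.71 [0.596 0.111 0.1  ]
selector_grip [382.2 225.4] 0.58 [0.5193 0.0367 0.155 ]
selector_grip [413.2 241.5] 0.54 [0.5231 0.0851 0.155 ]
pointer [380.8 225.2] 0.72 [0.5381 0.0451 0.171 ]
mark_blue [538.9 316.8] 0.69 [0.5091 0.2497 0.116 ]
mark_blue [444.2 291.4] 0.29 [0.5398 0.1437 0.116 ]
mark_yellow [378.1 223.5] 0.56 [0.4
[... 212 characters left out ...]
2 [ 0.3581 -0.0525  0.015 ]
gouge_center [414.6 221.3] 0.62 [ 0.3091 -0.0135  0.01  ]
pencils_center [226.8 312.7] 0.64 [ 0.6924 -0.0933  0.048 ]
{'time_s': 1.1, 'joints': array([ 84.4291,  22.0424,   0.455 ,   0.0004, -68.4099, -14.8149]), 'joint_velocities': array([-0.0699, -0.1033,  0.0356,  0.0545,  0.0151,  0.0819]), 'effort': array([  0.0004, -39.0485,  18.7625,   4.2248,   0.0155,  -0.    ]), 'tcp_pos': array([0.2177, 0.5859, 0.2226]), 'ee_rot': array([[-0.3483, -0.9374,  0.    ],
       [-0.9374,  0.3483,  0.    ],
       [-0.    ,  0.    , -1.    ]]), 'wrist_force': array([ 0.0953, -0.3188, -0.7754]), 'moment': array([-0.0687, -0.0107,  0.0221]), 'gripper_width': 1.0006543612185086}
```

Run:
```python
import cv2
a=cv2.imread("pics/top1.png")[150:410,110:420];b=cv2.imread("pics/scene1.png")[170:430,200:600]
a=cv2.resize(a,(620,520),interpolation=3)
cv2.imwrite("pics/v1.png",a);cv2.imwrite("pics/v2.png",cv2.resize(b,(800,520),interpolation=3))
```

```text
(no output)
```

View pics/v1.png

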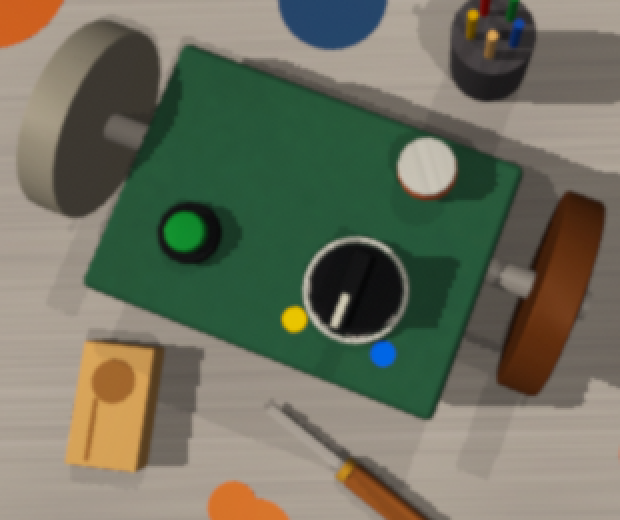

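View pics/v2.png

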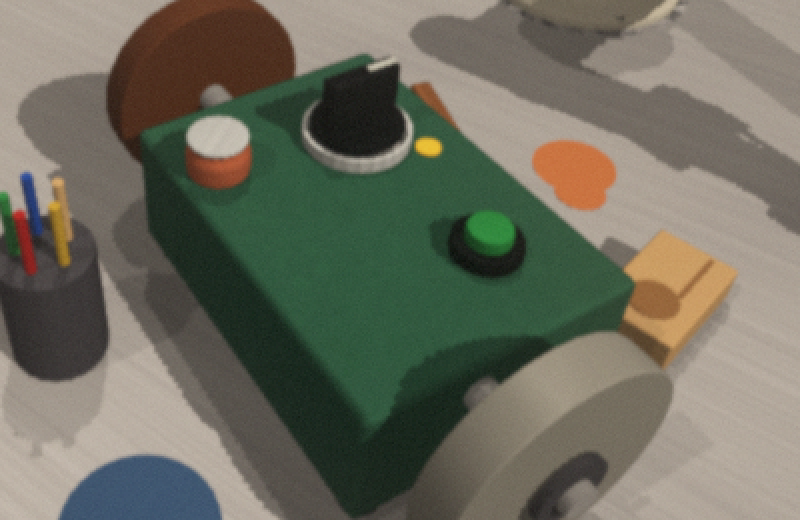

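The top view shows the stripe end of the knob at (338,310) in the crop. Blue is at (383,354), anticlockwise of the pointer, so the turn is positive. Yellow is at (294,319) and the button at (185,232). I'll fit the machine's pose next.

Run:
```python
from h import *
c=capture("top")
g=lambda u,v,z: atz(c,(110+u/2,150+v/2),z)
C=np.array([g(188,44,.115),g(522,170,.115),g(431,418,.115),g(86,284,.115)])
print(C,C.mean(0))
ctr=C.mean(0)[:2]
yl=C[[0,3]].mean(0)-C[[1,2]].mean(0); xl=C[[0,1]].mean(0)-C[[2,3]].mean(0)
print(np.linalg.norm(yl),np.linalg.norm(xl))
a1=np.arctan2(yl[1],yl[0])-np.pi/2;a2=np.arctan2(xl[1],xl[0]);print(np.degrees([a1,a2]))
a=(a1+a2)/2;R=np.array([[np.cos(a),-np.sin(a)],[np.sin(a),np.cos(a)]])
print("axis from housing",ctr+R@[-.03,-.055])
print("marks y,b",g(294,319,.116),g(383,354,.116))
print("collar",g(356,290,.122),"stripe",g(341,309,.175),"button",g(185,232,.135))
u=-R[:,0]
b=np.radians(44);Q=lambda t:np.array([[np.cos(t),-np.sin(t)],[np.sin(t),np.cos(t)]])
print("axis from marks",g(383,354,.116)[:2]-.05*Q(b)@u,g(294,319,.116)[:2]-.05*Q(-b)@u)
s=capture("scene")
h=lambda x,y,z:atz(s,(200+x/2,170+y/2),z)
print("scene: button",h(491,230,.135),"stripe",h(383,65,.175),"collar",h(358,130,.122),"yellow",h(428,147,.116))
```

```text
[[ 0.6918  0.1467  0.115 ]
 [ 0.5878 -0.1048  0.115 ]
 [ 0.4093 -0.0329  0.115 ]
 [ 0.5106  0.2199  0.115 ]] [0.5499 0.0572 0.115 ]
0.2722711474996338 0.19388800501429473
[-22.1542 -21.9628]
axis from housing [0.5014 0.0175]
marks y,b [0.4817 0.0655 0.116 ] [0.4553 0.0008 0.116 ]
collar [0.5016 0.0193 0.122 ] stripe [0.4881 0.0244 0.175 ] button [0.5456 0.1411 0.135 ]
axis from marks [0.5016 0.0195] [0.502  0.0198]
scene: button [0.5478 0.146  0.135 ] stripe [0.4931 0.0325 0.175 ] collar [0.503  0.0243 0.122 ] yellow [0.4825 0.0687 0.116 ]
```

```bash
python3 -m creep '[[42,-45,0,0,0,0,1],[42,-45,0,0,0,0,1],[42,-45,0,0,0,0,1],[42,-45,0,0,0,0,1],[42,-45,0,0,0,0,1],[42,-45,0,0,0,0,1],[42,-45,0,0,0,0,1],[42,-45,0,0,0,0,1],[42,-45,0,0,0,0,1],[42,-45,0,0,0,1.6,1]]'
python3 - <<'E'
from h import *
s=sense();print(s["tcp_pos"],s["ee_rot"],s["joints"],s["time_s"])
c=capture("wrist")
o,d=ray(c,(320,240));print(o,d)
im=c["color"].copy()
for r in [(.502,.0195,.175)]: cv2.circle(im,tuple(int(v) for v in proj(c,r)),4,(0,0,255),1)
cv2.imwrite("pics/w1.png",im)
for n,z in dict(selector_grip=.155,pointer=.171,mark_blue=.116,start_top=.13).items():
    for r in find_in("wrist",n)[:2]: print(n,np.round(r["xy"],1),round(r["p"],2),atz(c,r["xy"],z))
E
```

```text
time_s: 2.45
tcp_pos: [0.494, 0.0335, 0.2231]
ee_rot: [[-0.375, -0.927, 0.001], [-0.927, 0.375, 0.0], [-0.001, -0.001, -1.0]]
wrist_force: [1.0, 1.2, 0.6]
gripper_width: 1.0
[0.494  0.0335 0.2231] [[-0.3748 -0.9271  0.0013]
 [-0.9271  0.3748  0.0004]
 [-0.0009 -0.0011 -1.    ]] [ 22.7166   9.2622 -17.3024   0.0098 -63.3572  45.2664] 2.45
[0.5663 0.0043 0.3859] [-0.2775  0.1048 -0.9551]
selector_grip [331.5 222.3] 0.68 [0.5072 0.0187 0.155 ]
selector_grip [154.3 313.3] 0.24 [0.493  0.1512 0.155 ]
pointer [330.  219.4] 0.63 [0.5132 0.0179 0.171 ]
mark_blue [375.2 263.6] 0.61 [0.4552 0.0025 0.116 ]
start_top [141.5 224.5] 0.85 [0.5484 0.1423 0.13  ]
```

View pics/w1.png

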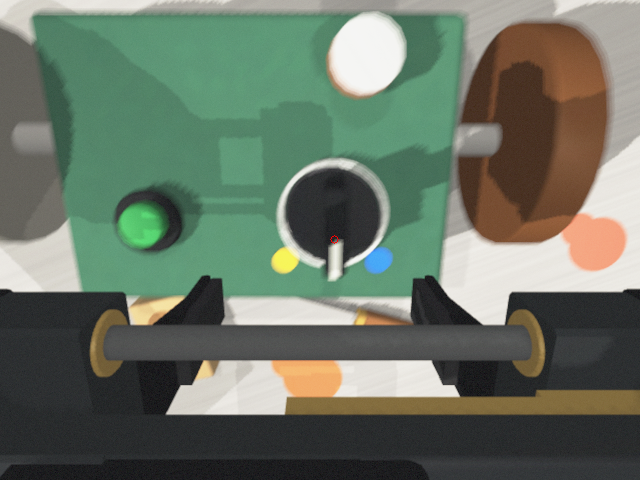

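The wrist view shows the bar vertical in the picture, aligned with tool y. The stripe runs (336,240) to (335,280), the collar centre is about (334,213) and the blue mark is at (378,260).

Run:
```python
from h import *
c=capture("wrist");s=sense()
col=atz(c,(334,214),.123);e=atz(c,(335.5,280),.175);e0=atz(c,(336,240),.175)
p=np.radians(158);print("collar",col,"stripe",e0,e,"axis from tip",e[:2]-.027*np.array([np.cos(p),np.sin(p)]))
print("blue",atz(c,(378,260),.116),"stripe dir",np.degrees(np.arctan2(*(e-e0)[[1,0]])))
for t in ([.502,.0195,.142],):
  print(s["tcp_pos"],s["ee_rot"].T@(np.array(t)-s["tcp_pos"])*1000)
```

```text
collar [0.503  0.0185 0.123 ] stripe [0.5007 0.0205 0.175 ] [0.4777 0.0298 0.175 ] axis from tip [0.5027 0.0196]
blue [0.4562 0.0012 0.116 ] stripe dir 158.09187687795952
[0.4929 0.0359 0.2226] [ 11.8401 -14.571   80.5689]
```

```bash
python3 -m creep '[[6,-7.5,0,0,0,0,1],[6,-7.5,0,0,0,0,1],[0,0,15,0,0,0,0.7],[0,0,15,0,0,0,0.6],[0,0,15,0,0,0,0.5],[0,0,15,0,0,0,0.5],[0,0,15,0,0,0,0.5],[0,0,5,0,0,0,0.5],[0,0,0,0,0,0,0.5],[0,0,0,0,0,0,0.5]]'
python3 - <<'E'
from h import *
c=capture("wrist");cv2.imwrite("pics/w2.png",c["color"]);s=sense()
print(s["tcp_pos"],s["wrist_force"],s["gripper_width"],s["ee_rot"].T@(np.array([.5025,.0192,.142])-s["tcp_pos"])*1000)
E
```

```text
time_s: 4.0
tcp_pos: [0.5031, 0.0187, 0.1431]
ee_rot: [[-0.374, -0.927, 0.001], [-0.927, 0.374, 0.0], [-0.001, -0.001, -1.0]]
wrist_force: [0.3, -0.1, 0.4]
gripper_width: 0.501
[0.5031 0.0188 0.1432] [ 0.848  -1.0014  0.7665] 0.4985646381091675 [-0.1486  0.6955  1.157 ]
```

View pics/w2.png

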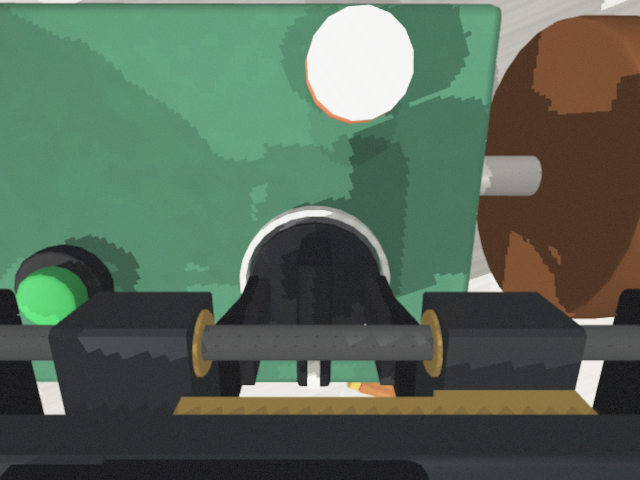

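Collar and bar (column ~315) sit centred between the fingers (245–390). I'll close the gripper and read the force before lifting.

```bash
python3 -m creep '[[0,0,0,0,0,0,0.3],[0,0,0,0,0,0,0.25],[0,0,0,0,0,0,0.2],[0,0,0,0,0,0,0],[0,0,0,0,0,0,0],[0,0,0,0,0,0,0],[0,0,0,0,0,0,0],[0,0,-1,0,0,0,0],[0,0,-1,0,0,0,0],[0,0,0,0,0,0,0]]'
```

```text
time_s: 5.3
tcp_pos: [0.5031, 0.0198, 0.1435]
ee_rot: [[-0.375, -0.927, 0.001], [-0.927, 0.375, 0.002], [-0.002, -0.0, -1.0]]
wrist_force: [2.6, 5.0, -6.9]
gripper_width: 0.158
```

```bash
python3 -m creep '[[-0.5,0,0,0,0,0,0],[-0.5,0,-1,0,0,0,0],[0,0,-1,0,0,0,0],[0,0,-1.5,0,0,0,0],[0,0,-1.5,0,0,0,0],[0,0,-1.5,0,0,0,0],[0,0,-1.5,0,0,0,0],[0,0,-1.5,0,0,0,0],[0,0,0,0,0,0,0],[0,0,0,0,0,0,0]]'
python3 - <<'E'
from h import *
s=sense();print(s["moment"],s["wrist_force"],s["tcp_pos"])
E
```

```text
time_s: 6.55
tcp_pos: [0.5031, 0.0198, 0.1536]
ee_rot: [[-0.375, -0.927, 0.0], [-0.927, 0.375, 0.001], [-0.001, -0.0, -1.0]]
wrist_force: [4.0, 3.7, -9.4]
gripper_width: 0.159
[ 1.1862 -1.262   0.0212] [ 4.0128  3.732  -9.4321] [0.5031 0.0198 0.1536]
```

```bash
python3 -m creep '[[-0.5,-0.3,-0.5,0,0,-2,0],[0,0,0,0,0,-6,0],[0,0,0,0,0,-6,0],[0,0,0,0,0,-6,0],[0,0,0,0,0,-6,0],[0,0,0,0,0,-6,0],[0,0,0,0,0,-6,0],[0,0,0,0,0,-4,0],[0,0,0,0,0,-2,0],[0,0,0,0,0,0,0]]'
python3 - <<'E'
from h import *
s=sense();print(s["moment"],s["wrist_force"],s["tcp_pos"],np.degrees(np.arctan2(s["ee_rot"][1,0],s["ee_rot"][0,0]))%360-248,s["joints"])
c=capture("top");cv2.imwrite("pics/t2.png",cv2.resize(c["color"][220:380,220:380],(640,640),interpolation=3)[:600])
E
```

```text
time_s: 7.8
tcp_pos: [0.5032, 0.0201, 0.1541]
ee_rot: [[0.375, -0.927, -0.001], [-0.927, -0.375, 0.0], [-0.001, 0.0, -1.0]]
wrist_force: [3.1, 3.6, -10.7]
gripper_width: 0.158
[ 1.1531 -1.1416  0.0023] [  3.0867   3.6216 -10.6795] [0.5032 0.0201 0.1541] 44.0174241402932 [ 20.7634  14.0013 -22.0219  -0.0415 -53.9957  91.2785]
```

View pics/t2.png

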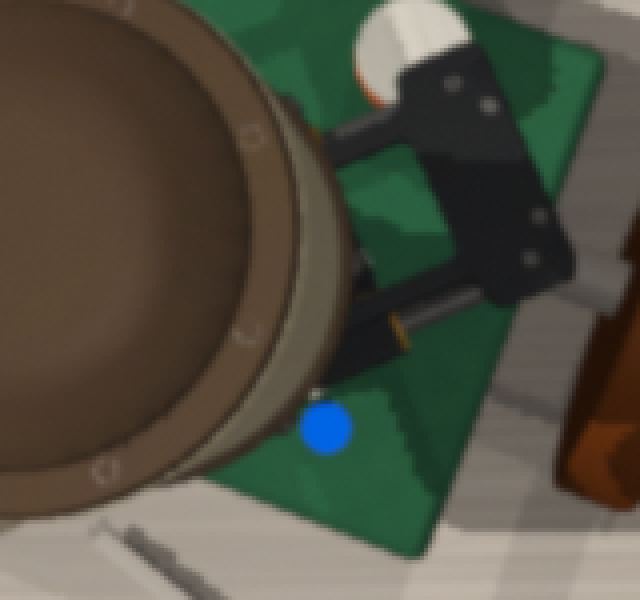

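The knob has turned with the gripper; its white tip sits at the blue mark (325,428). I'll lower it gently onto the land and feel from there.

```bash
python3 -m creep '[[-0.5,-0.9,0,0,0,0,0],[0,0,0.8,0,0,0,0],[0,0,0.8,0,0,0,0],[0,0,0.8,0,0,0,0],[0,0,0.8,0,0,0,0],[0,0,0.5,0,0,0,0],[0,0,0,0,0,0,0],[0,0,0,0,0,-0.7,0],[0,0,0,0,0,-0.7,0],[0,0,0,0,0,-0.7,0]]'
```

```text
time_s: 9.1
tcp_pos: [0.5034, 0.0204, 0.1506]
ee_rot: [[0.409, -0.912, -0.002], [-0.912, -0.409, -0.001], [-0.0, 0.002, -1.0]]
wrist_force: [-1.5, -2.1, -8.1]
gripper_width: 0.158
```

```bash
python3 -m creep '[[0,0,0.5,0,0,0,0],[0,0,0.5,0,0,0,0],[0,0,0,0,0,0,0],[0,0,0,0,0,-0.3,0],[0,0,0,0,0,-0.3,0],[0,0,0,0,0,-0.3,0],[0,0,0,0,0,-0.3,0],[0,0,0,0,0,-0.3,0],[0,0,0,0,0,-0.3,0],[0,0,0,0,0,0,0]]'
```

```text
time_s: 10.35
tcp_pos: [0.5035, 0.0204, 0.1495]
ee_rot: [[0.437, -0.899, -0.001], [-0.899, -0.437, -0.001], [-0.0, 0.002, -1.0]]
wrist_force: [-2.5, -4.6, -7.6]
gripper_width: 0.158
```

```bash
python3 - <<'E'
from h import *
s=sense();print(s["moment"],s["wrist_force"],s["tcp_pos"])
E
python3 -m creep '[[0,0,0.5,0,0,0,0],[0,0,0,0,0,0,0],[0,0,0,0,0,0,0],[0,0,0.5,0,0,0,0],[0,0,0,0,0,0,0],[0,0,0,0,0,0,0],[0,0,0,0,0,0,0],[0,0,0,0,0,0,0],[0,0,0,0,0,0,0],[0,0,0,0,0,0,0]]'
python3 - <<'E'
from h import *
s=sense();print(s["moment"],s["wrist_force"],s["tcp_pos"])
E
```

```text
[-1.3609  0.925   0.0575] [-2.5231 -4.6189 -7.551 ] [0.5035 0.0204 0.1495]
time_s: 11.6
tcp_pos: [0.5035, 0.0204, 0.1486]
ee_rot: [[0.437, -0.899, -0.001], [-0.899, -0.437, -0.001], [-0.0, 0.002, -1.0]]
wrist_force: [-4.4, -3.9, -6.8]
gripper_width: 0.157
[-1.3627  1.0925  0.069 ] [-4.3694 -3.8902 -6.8057] [0.5035 0.0204 0.1486]
```

```bash
python3 -m creep '[[0.1,0.6,0,0,0,0,0],[0,0,0.5,0,0,0,0],[0,0,0,0,0,0,0],[0,0,0.5,0,0,0,0],[0,0,0,0,0,0,0],[0,0,0.5,0,0,0,0],[0,0,0,0,0,0,0],[0,0,0,0,0,0,0],[0,0,0,0,0,0,0],[0,0,0,0,0,0,0]]'
python3 - <<'E'
from h import *
s=sense();print(s["moment"],s["wrist_force"],s["tcp_pos"])
c=capture("wrist");cv2.imwrite("pics/w3.png",c["color"])
E
```

```text
time_s: 12.85
tcp_pos: [0.5036, 0.0204, 0.1474]
ee_rot: [[0.437, -0.899, -0.0], [-0.899, -0.437, -0.0], [0.0, 0.0, -1.0]]
wrist_force: [-3.7, -2.9, -5.0]
gripper_width: 0.158
[-1.1104  1.19    0.1088] [-3.6672 -2.9234 -5.0284] [0.5036 0.0204 0.1474]
```

View pics/w3.png

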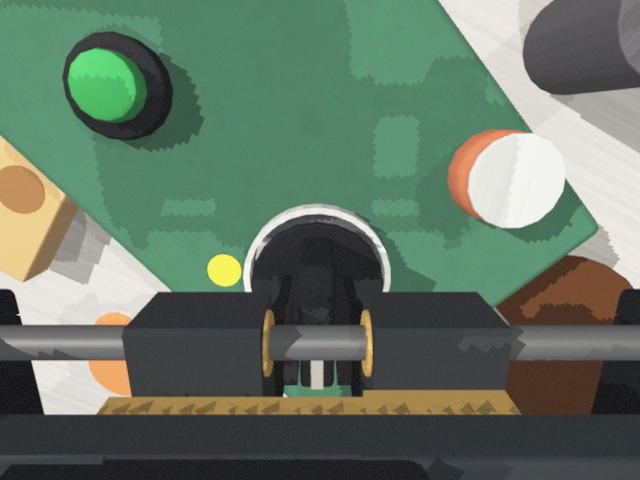

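```bash
python3 -m creep '[[0,0.5,0,0,0,-0.5,0],[0,0,0,0,0,-0.5,0],[0,0,0,0,0,-0.5,0],[0,0,0,0,0,0,0],[0,0,0.5,0,0,0,0],[0,0,0,0,0,0,0],[0,0,0.5,0,0,0,0],[0,0,0,0,0,0,0],[0,0,0,0,0,0,0],[0,0,0,0,0,0,0]]'
python3 - <<'E'
from h import *
s=sense();print(s["moment"],s["wrist_force"],s["tcp_pos"])
E
```

```text
time_s: 14.15
tcp_pos: [0.5034, 0.0203, 0.1465]
ee_rot: [[0.461, -0.888, 0.001], [-0.888, -0.461, 0.0], [0.0, -0.001, -1.0]]
wrist_force: [-1.1, -1.5, -7.2]
gripper_width: 0.158
[-0.3572  0.3574  0.0053] [-1.1399 -1.5035 -7.1783] [0.5034 0.0203 0.1465]
```

Moment and side load went to zero and the pull matches the spring at about 3 mm lift, so the pin looks to be inside the notch. I'll lower it the rest of the way.

```bash
python3 -m creep '[[0,0.2,0.5,0,0,-0.3,0],[0,0,0.5,0,0,0,0],[0,0,0.5,0,0,0,0],[0,0,0.5,0,0,0,0],[0,0,0.5,0,0,0,0],[0,0,0.5,0,0,0,0],[0,0,0,0,0,0,0],[0,0,0,0,0,0,0],[0,0,0,0,0,0,0],[0,0,0,0,0,0,0]]'
python3 - <<'E'
from h import *
s=sense();print(s["moment"],s["wrist_force"],s["tcp_pos"])
E
```

```text
time_s: 15.4
tcp_pos: [0.5033, 0.0202, 0.1435]
ee_rot: [[0.465, -0.885, 0.001], [-0.885, -0.465, 0.0], [0.0, -0.001, -1.0]]
wrist_force: [-0.1, 0.7, -6.4]
gripper_width: 0.16
[ 0.3184 -0.2128  0.0296] [-0.0728  0.7076 -6.4284] [0.5033 0.0202 0.1435]
```

```bash
python3 -m creep '[[0,0,0.5,0,0,0,0],[0,0,0.5,0,0,0,0],[0,0,0.4,0,0,0,0],[0,0,0,0,0,0,0],[0,0,0,0,0,0,0],[0,0,0,0,0,0,0],[0,0,0,0,0,0,0],[0,0,0,0,0,0,0],[0,0,0,0,0,0,0],[0,0,0,0,0,0,0]]'
python3 - <<'E'
from h import *
s=sense();print(s["moment"],s["wrist_force"],s["tcp_pos"])
E
```

```text
time_s: 16.65
tcp_pos: [0.5034, 0.0202, 0.1426]
ee_rot: [[0.465, -0.885, 0.001], [-0.885, -0.465, 0.0], [0.0, -0.001, -1.0]]
wrist_force: [-3.5, 2.4, 5.6]
gripper_width: 0.161
[ 0.8257  0.6801 -0.0549] [-3.4514  2.4064  5.5667] [0.5034 0.0202 0.1426]
```

Seated: the TCP stopped at 0.1426 m and the force flipped to +5.6 N. Now I'll release and rise.

```bash
python3 -m creep '[[0,0,-0.5,0,0,0,0.2],[0,0,0,0,0,0,0.35],[0,0,0,0,0,0,0.5],[0,0,0,0,0,0,0.5],[0,0,-8,0,0,0,0.5],[0,0,-15,0,0,0,0.5],[0,0,-20,0,0,0,0.5],[0,0,-20,0,0,0,0.5],[0,-30,0,0,0,0,0.3],[0,-30,0,0,0,0,0]]'
python3 - <<'E'
from h import *
s=sense();print(s["moment"],s["wrist_force"],s["tcp_pos"])
C={}
for cam in ["top","scene","wrist"]:
    c=capture(cam);cv2.imwrite(f"pics/{cam}5.png",c["color"])
    for n in ["start_top","pointer"]:
      r=find_in(cam,n)
      if r: print(cam,n,np.round(r[0]["xy"],1),round(r[0]["p"],2),atz(c,r[0]["xy"],.135 if n[0]=="s" else .171))
a=cv2.resize(cv2.imread("pics/wrist5.png"),(400,300));b=cv2.resize(cv2.imread("pics/scene5.png")[170:370,300:500],(300,300),interpolation=3)
cv2.imwrite("pics/v5.png",np.hstack([a,b]))
E
```

```text
time_s: 17.9
tcp_pos: [0.5572, 0.0484, 0.2076]
ee_rot: [[0.465, -0.885, 0.003], [-0.885, -0.465, 0.001], [0.001, -0.003, -1.0]]
wrist_force: [0.8, 0.5, -0.3]
gripper_width: 0.355
[-0.137  -0.0954  0.0129] [ 0.7974  0.474  -0.281 ] [0.5572 0.0484 0.2076]
top pointer [289.1 296.5] 0.71 [0.4985 0.0132 0.171 ]
scene start_top [443.5 288.9] 0.77 [0.5552 0.1471 0.135 ]
scene pointer [380.1 229.1] 0.58 [0.5453 0.0486 0.171 ]
wrist start_top [176.  188.2] 0.91 [0.5495 0.1423 0.135 ]
wrist pointer [314.4 364.5] 0.64 [0.5006 0.0208 0.171 ]
```

View pics/v5.png

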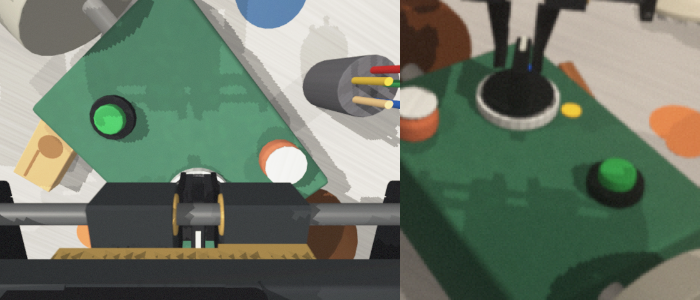

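The wrist half shows the knob released under the fingers, stripe at (198,240). The button is clear at (113,117). I'll move over it with the fingers shut.

```bash
python3 -m creep '[[-18,-7,0,0,0,0,0],[-18,-7,0,0,0,0,0],[-18,-7,0,0,0,0,0],[-18,-7,0,0,0,0,0],[-16,-7,0,0,0,0,0],[0,0,18,0,0,0,0],[0,0,18,0,0,0,0],[0,0,17,0,0,0,0],[0,0,0,0,0,0,0],[0,0,0,0,0,0,0]]'
python3 - <<'E'
from h import *
s=sense();print(s["wrist_force"],s["tcp_pos"],s["gripper_width"])
c=capture("top");cv2.imwrite("pics/t6.png",c["color"])
c=capture("scene");b=c["color"][170:370,300:500];cv2.imwrite("pics/s6.png",cv2.resize(b,(600,600),interpolation=3))
c=capture("wrist");cv2.imwrite("pics/w6.png",c["color"])
E
```

```text
time_s: 19.6
tcp_pos: [0.5467, 0.1427, 0.1531]
ee_rot: [[0.465, -0.885, 0.001], [-0.885, -0.465, 0.0], [0.0, -0.001, -1.0]]
wrist_force: [-0.3, -0.5, 0.7]
gripper_width: 0.009
[-0.3084 -0.4555  0.7463] [0.5467 0.1427 0.1531] 0.008567435909550199
```

View pics/s6.png

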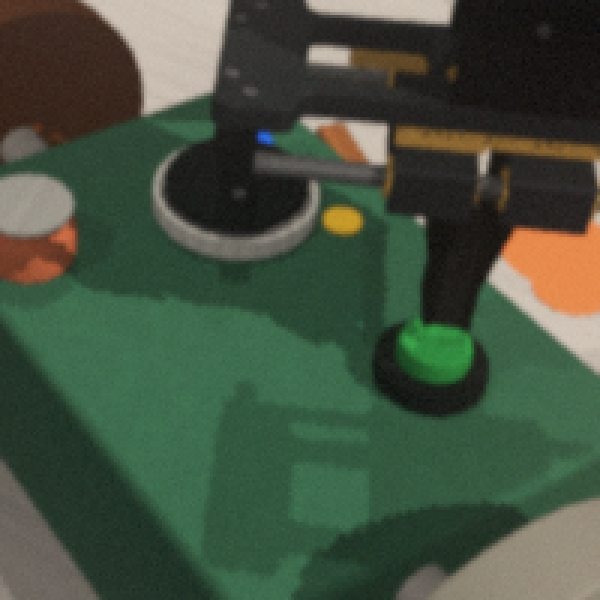

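The shut fingertips sit over the green cap, at (445,330) in the crop. The rest of the gripper is well above the knob and wheels. Pressing now.

```bash
python3 -m creep '[[0,0,3,0,0,0,0],[0,0,3,0,0,0,0],[0,0,3,0,0,0,0],[0,0,2,0,0,0,0],[0,0,2,0,0,0,0],[0,0,1,0,0,0,0],[0,0,1,0,0,0,0],[0,0,1,0,0,0,0],[0,0,0,0,0,0,0],[0,0,0,0,0,0,0]]'
```

```text
time_s: 21.0
tcp_pos: [0.5462, 0.1422, 0.1367]
ee_rot: [[0.465, -0.885, 0.0], [-0.885, -0.465, 0.0], [0.0, -0.0, -1.0]]
wrist_force: [-0.9, -0.1, 1.4]
gripper_width: 0.01
```

```bash
python3 -m creep '[[0,0,1,0,0,0,0],[0,0,1,0,0,0,0],[0,0,1,0,0,0,0],[0,0,1,0,0,0,0],[0,0,1,0,0,0,0],[0,0,1,0,0,0,0],[0,0,1,0,0,0,0],[0,0,0,0,0,0,0],[0,0,0,0,0,0,0],[0,0,0,0,0,0,0]]'
```

```text
time_s: 22.25
tcp_pos: [0.5463, 0.1421, 0.1313]
ee_rot: [[0.466, -0.885, 0.001], [-0.885, -0.466, -0.0], [0.001, -0.001, -1.0]]
wrist_force: [-4.1, 0.1, 12.2]
gripper_width: 0.003
```

```bash
python3 -m creep '[[0,0,1,0,0,0,0],[0,0,0,0,0,0,0],[0,0,0,0,0,0,0],[0,0,0,0,0,0,0],[0,0,0,0,0,0,0],[0,0,0,0,0,0,0],[0,0,0,0,0,0,0],[0,0,0,0,0,0,0],[0,0,0,0,0,0,0],[0,0,0,0,0,0,0]]'
```

```text
time_s: 23.5
tcp_pos: [0.5463, 0.1422, 0.1312]
ee_rot: [[0.466, -0.885, 0.001], [-0.885, -0.466, -0.0], [0.001, -0.001, -1.0]]
wrist_force: [-6.0, -0.5, 16.4]
gripper_width: 0.003
```

Hard stop: z did not change and the force rose to 16 N. Now I'll lift off and back the arm away towards its start so the top camera can see.

```bash
python3 -m creep '[[0,0,-5,0,0,0,0],[0,0,-15,0,0,0,0],[0,0,-30,0,0,0,0],[0,0,-40,0,0,0,0],[-50,-15,0,0,0,0,0],[-50,-15,0,0,0,0,0],[-50,-15,0,0,0,0,0],[-50,-15,0,0,0,0,0],[-40,-10,0,0,0,0,0],[0,0,0,0,0,0,0]]'
python3 - <<'E'
from h import *
c=capture("top");a=c["color"][200:360,150:350];cv2.imwrite("pics/t7.png",cv2.resize(a,(750,600),interpolation=3))
s=sense();print(s["wrist_force"],s["tcp_pos"])
p0=(0.5033,.0199)
for n in ["start_top","tin_center","blank_center","gouge_center","pencils_center"]:
    r=find_in("top",n)
    if r: print(n,np.round(r[0]["xy"],1),round(r[0]["p"],2))
E
```

```text
time_s: 24.75
tcp_pos: [0.4956, 0.3897, 0.2175]
ee_rot: [[0.468, -0.884, -0.001], [-0.884, -0.468, -0.0], [-0.0, 0.001, -1.0]]
wrist_force: [-0.5, 0.6, 0.0]
gripper_width: 0.008
[-1.5583 -0.847  -0.6859] [0.4959 0.3881 0.2177]
tin_center [324.  234.8] 0.73
blank_center [165.3 352.9] 0.78
gouge_center [298.1 395.2] 0.67
pencils_center [355.1 169.8] 0.6
```

View pics/t7.png

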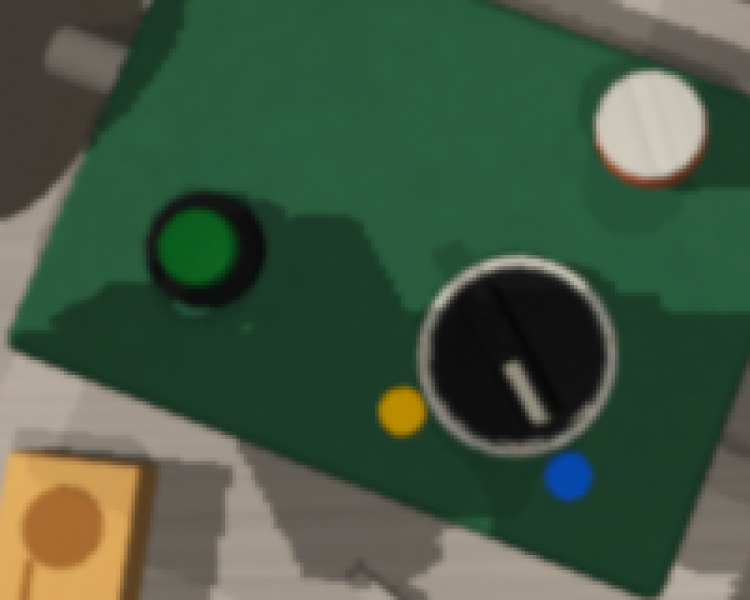

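The stripe, (512,365) to (542,422), now points just past the blue mark at (568,477). The button is up, and the tin and blank are where they were. As a last check I'll compare the stripe's height in the scene view with what seated and lifted would give.

Run:
```python
from h import *
c=capture("top");g=lambda u,v,z: atz(c,(150+u/3.75,200+v/3.75),z)
e0,e=g(512,365,.175),g(541,422,.175);print("knob turn deg",np.degrees(np.arctan2(*(e-e0)[[1,0]]))%360-158, e)
s=capture("scene");im=s["color"]
x0,y0=320,170
b=cv2.resize(im[y0:y0+100,x0:x0+130],(780,600),interpolation=3)
ax=np.array([.5033,.0199]);d=lambda a:np.array([np.cos(a),np.sin(a)])
for z,col in((.175,(0,0,255)),(.183,(255,0,255))):
  a=np.radians(158+49.5);w=np.radians(158+49.5+90)
  q=[proj(s,[*(ax+.027*d(a)+k*.007*d(w)),z]) for k in(-1,1)]+[proj(s,[*(ax-.027*d(a)+k*.007*d(w)),z]) for k in(1,-1)]
  cv2.polylines(b,[np.int32([(p-[x0,y0])*6+3 for p in q])],True,col,1)
cv2.imwrite("pics/s8.png",b)
```

```text
knob turn deg 48.42200619618589 [0.4772 0.0062 0.175 ]
```

View pics/s8.png

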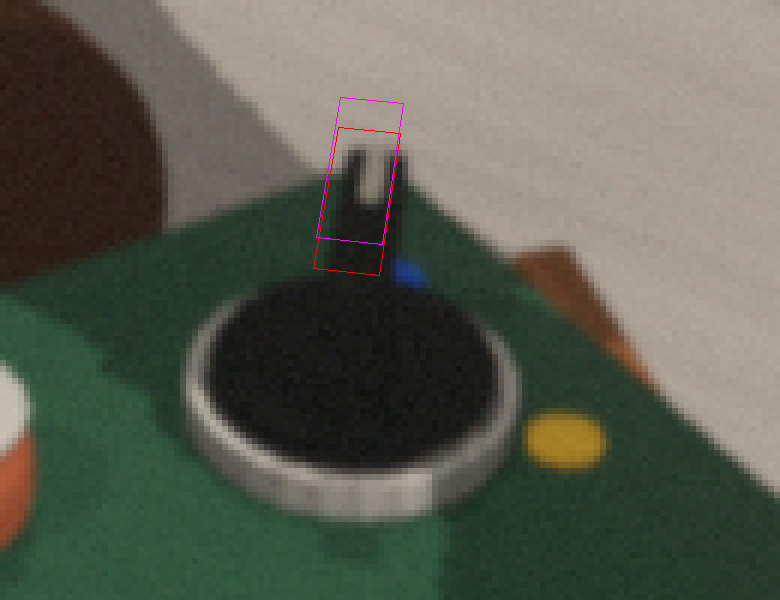

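The bar top fits the seated (red) outline, if anything a little lower, and not the lifted one. The skirt sits down inside the collar. Handing in.

```bash
python3 -c "
from station import finish_job
print(finish_job())"
```

```text
the job is handed in; nothing more can be done
None
```

The sharpener is in its honing gear, and the start button was pressed right down and let go. The job was handed in at about 25 s of the 58 s allowed, with the robot clear of everything.

- **Selector:** I lifted the knob about 10 mm and turned it 44° anticlockwise to the blue mark. From there I turned it on slowly, lowering it as I felt for the notch, and it went in at about 49–50°. While entering, the pin pressed lightly on a notch wall (about 4 N at the pin, worked out from the wrist moment), so I turned on 1.5° to ease it. It then went down to a hard stop at TCP height 0.1426 m, against 0.1432 m when I first gripped it.
- **Button:** It reached its hard stop, with no further travel as the force rose to 16 N. In the top view afterwards it looks fully up, although the network did not report it in that picture.
- **Last checks:** The scene picture fits a seated knob, not one resting 8 mm up, though the bar shows slightly lower than my computed outline. The camera gives a turn of 48.4° and the gripper read about 49.7°; the smallest angle the notch could have is 49.8°. I put the difference down to calibration and the notch's play.
- **Loose things:** The network's positions for the tin, blank, gouge and pencil pot shifted by at most about 4 pixels. I checked a corner of the blank by eye and it had not moved.

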